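Cap the two frame uprights by trial fit

TASK

Fit the two loose end caps onto the two upright tubes of the welded frame, each on the tube that it fits: the tubes, and the bores of the caps, differ only slightly, so find out by trying. Leave both caps fully home on the tubes, and leave the other things on the table where they are.

Things in the scene. Friction and masses are not known exactly. Their poses are not given: they have to be found in the camera images.
- cap_1: one of two aluminium end caps alike outside: plain cylinder, 48 mm diameter, 38 mm high, mouth down, closed top, 0.1 to 0.2 kg. Below it has a round bore 22 mm deep: 34 mm wide in one cap, 39 mm in the other; nothing outside tells which (this may be either). Origin: centre of the mouth (underside); z towards the closed top. Fully home, the origin is 22 mm below the tube's top.
- cap_2: one of two aluminium end caps alike outside: plain cylinder, 48 mm diameter, 38 mm high, mouth down, closed top, 0.1 to 0.2 kg. Below it has a round bore 22 mm deep: 34 mm wide in one cap, 39 mm in the other; nothing outside tells which (this may be either). Origin: centre of the mouth (underside); z towards the closed top. Fully home, the origin is 22 mm below the tube's top.
- frame: fixed frame: square steel rail 40 mm wide and high, 230 mm long along its y (342 mm with feet), two upright tubes at y = +80 and -80 mm. One is 32 mm in diameter, for the 34 mm bore; the other 37 mm, for the 39 mm bore. The 34 mm bore stops about 2 mm down the 37 mm tube; the 39 mm bore drops loosely over the 32 mm one (wrong match). Origin: middle of the rail's underside.
- left_top (a point): centre of the top of the left (+y side) upright tube of the frame, 105 mm above the table, 65 mm above the rail; round steel tube, top edge chamfered 2.5 mm wide, 4 mm high. It is either the 32 mm or the 37 mm tube, the other side has the other; this changes and is not marked. Axes as the frame's.
- right_top (a point): centre of the top of the right (-y side) upright tube of the frame, 105 mm above the table, 65 mm above the rail; round steel tube, top edge chamfered 2.5 mm wide, 4 mm high. It is either the 32 mm or the 37 mm tube, the other side has the other; this changes and is not marked. Axes as the frame's.
- nut: large plain steel hex nut, 30 mm across flats, 16 mm high; origin at the centre of its underside. A bystander: leave it where it is.
- spacer: plain steel spacer ring, 42 mm outer diameter, 24 mm hole, 20 mm high; origin at the centre of its underside. A bystander: leave it where it is.
- offcut: offcut of square steel tube lying down, 40 x 90 x 40 mm high (long side along its y); origin at the centre of its underside. A bystander: leave it where it is.
- magnet: red triangular welding magnet lying flat, about 75 x 70 mm, 16 mm high; origin at the centre of its underside. A bystander: leave it where it is.
- brush: hand brush lying to the right, origin near its middle. A bystander: leave it where it is.
There are look-alikes about, which are no part of the job. Leave any brown or purple look-alike of the cap_1 alone.

How it is judged:
At the end, for the whole second after the job is handed in: One cap on each upright, upright within 0.06 rad, its mouth's centre within 3 mm of the upright's axis and at least 18.5 mm below the upright's top (22 mm is fully home; possible only with the right match), both released and at rest ((((horizontal distance between cap_1 and left_top below 0.003 m and z of cap_1 in the frame of left_top below -0.0185 m and angle between cap_1's own z axis and vertical below 0.06 rad) and (horizontal distance between cap_2 and right_top below 0.003 m and z of cap_2 in the frame of right_top below -0.0185 m and angle between cap_2's own z axis and vertical below 0.06 rad)) or ((horizontal distance between cap_1 and right_top below 0.003 m and z of cap_1 in the frame of right_top below -0.0185 m and angle between cap_1's own z axis and vertical below 0.06 rad) and (horizontal distance between cap_2 and left_top below 0.003 m and z of cap_2 in the frame of left_top below -0.0185 m and angle between cap_2's own z axis and vertical below 0.06 rad))) and linear speed of each of cap_1, cap_2 below 0.02 m/s); the robot touches nothing.
It fails at once if a bystander (nut, spacer, offcut, magnet, brush) was moved by more than 40 mm (distance of any of nut, spacer, offcut, magnet, brush from where it was at the start of the episode above 0.04 m).
It also fails if it takes over 64 s, if anything falls off the work surface, if the arm or the gripper's body presses on something with over 40 N, if the wrist force passes 120 N, or if a joint passes its speed limit or range.

ROBOT

A 6-joint arm with a two-finger parallel gripper is mounted at the origin on the work surface. World frame = base frame: x ahead of the robot, y to its left, z up, the work surface at z = 0. Lengths are in m, angles in rad, forces in N, time in s.
With the tool pointing down it reaches from about 0.375 to 0.975 m from the base axis. Payload 3.8 kg.
Tool frame: the origin (TCP) lies at the very end of the fingers, on their centre line; the grasp point (between the pads) lies 19 mm behind it; z points along the fingers, y is the line along which they close (so a half turn about z gives the same grasp; the last joint's range is limited). The gripper opens to 85 mm and grips with 20 to 120 N. Pads are 22 mm wide; open, the fingers measure 114 mm over their backs; the gripper's body (76 mm by 85 mm) begins 54 mm behind the grasp point. The pads swing forward as they close: fully open they stand 13 mm farther back than shut.
Start: joints at [-0.037, 0.264, 1.604, -0, 1.274, -0.037], TCP at [0.675, -0, 0.231] pointing down, gripper open.
Joint ranges: [-2.63, 2.63], [-0.94, 2.18], [0.31, 2.57], [-1.31, 4.45], [0, 2.66], [-2.55, 2.55]. Speed limits (rad/s): [2.57, 2.57, 3.14, 3.14, 3.14, 3.14].

INTERFACE

Orientations are given as a rotation vector (axis times angle).
In Python, from workcell import * gives the robot as it stands.
- The arm moves only by the shell command python3 -m crank 'ROWS' [OPENING] [FORCE]. ROWS is JSON, a list that holds one entry, the list of rows, each a list of 6 numbers: the shift along the tool's x, y, z in cm, then the turn, a rotation vector about the tool's x, y, z in rad. In form: [[[dx, dy, dz, ax, ay, az], ...]]. A call has 1 to 8 rows; each row shifts and turns the commanded pose from where the row before left it, along the tool's axes as they then stand; what a row does not reach is not made up. A row lasts 1/12 s, in which the tool goes at most 41.7 mm and 7.16 degrees, less where a joint would pass 70% of its speed; a pose out of reach is approached as far as the arm can. A call with a gripper value outside its range is refused whole. OPENING is the finger opening in cm, from 0 to 8.54, set as the call begins (- or left out, the last holds). The fingers move at their own pace and stop on an object; FORCE is the grip in N (left out, the last holds). Time passes only in rows, so rows that do not move let the fingers close. It gives the time, the measured TCP pose, the force, the opening and the grip force at its end, in the units of the state.
- read_state(): the state, without advancing time (a new reading comes with each control period).
- read_camera(name): name is "scene" or "side" or "wrist"; returns the picture (400x640x3 uint8, blue, green, red); there is no depth.
- camera_model(name): a dict with "camera_matrix" (3x3 intrinsics, pixels), "R" (3x3) and "t" (3): a world point X has camera coordinates R X + t. Camera axes: x right, y down, z forward; pixel columns grow to the right and rows downward; lengths in m; the calibration is good to about 2 mm. A picture is of the moment at which its call begins: read the wrist's pose just before it. camera_model takes no time and is no camera call; for the wrist camera it gives the pose at the moment of the call.
- finish_job(): hands the job in; it is judged then, once.
The state is a dict: "time": time; "q": joint angles; "joint_vel": joint speeds; "joint_torque": joint torques, N m; "tool_pos": TCP position; "tcp_rot": TCP orientation; "wrist_force": force on the tool from outside, world axes, zero at the start; "torque": the same for the moment, N m; "width": opening from 0.0 (shut) to 1.0 (fully open); "grip_force": force on a finger pad.
Only numpy, scipy, OpenCV 4.12 (cv2) and the standard library are available. Lean on these libraries where they do the work, as an engineer would, in place of code of your own. Each camera call takes 0.05 s, during which the arm holds its last target. There are 200 camera calls.

## Working session

There is one attempt and no reset: what is moved stays moved. The work goes in short steps, Python scripts to look and compute and a shell command to move; the robot and the scene stay as the last step left them, time stands still between calls to the robot, and variables do not carry over. Pictures are saved under pics/ and viewed, at most 10 in all, crops included, and the job is handed in when it is done.

```bash
mkdir -p pics
python3 - <<'E'
from workcell import *
import cv2
for n in ["scene","side"]:
    cv2.imwrite(f"pics/{n}0.png",read_camera(n))
s=read_state();print(s)
for n in ["scene","side","wrist"]:print(n,camera_model(n))
E
```

```text
{'time': 0.1, 'q': array([-3.69572229e-02,  2.64691992e-01,  1.60527178e+00, -1.67234579e-05,
        1.27372467e+00, -3.68775803e-02]), 'joint_vel': array([ 0.00081706, -0.00163458, -0.00358226, -0.00174399,  0.00090672,
       -0.00113681]), 'joint_torque': array([ 2.96398039e-04, -5.16707003e+01, -3.68589377e+01,  1.30520286e-05,
        6.22219843e-03,  5.24967299e-05]), 'tool_pos': array([ 6.74314349e-01, -2.06873410e-05,  2.30058445e-01]), 'tcp_rot': array([-2.2204457 , -2.22027977,  0.00225763]), 'wrist_force': array([-0.63644626, -0.17610077, -0.0599469 ]), 'torque': array([-0.02264707,  0.03292526, -0.00322368]), 'grip_force': 0.0, 'width': 1.0018737821563408}
scene {'camera_matrix': array([[475.71322668,   0.        , 319.54900886],
       [  0.        , 475.71322668, 197.27310654],
       [  0.        ,   0.        ,   1.        ]]), 'R': array([[-0.84225094,  0.5390069 , -0.00921434],
       [ 0.39858187,  0.61113269, -0.68384891],
       [-0.36296809, -0.57964506, -0.72956547]]), 't': array([ 0.40752726, -0.09957389,  1.53567912])}
side {'camera_matrix': array([[473.85645486,   0.        , 325.5493363 ],
       [  0.        , 473.85645486, 197.90702678],
       [  0.        ,   0.        ,   1.        ]]), 'R': array([[-0.82827658, -0.56015739, -0.01347623],
       [-0.26857574,  0.41800775, -0.86783443],
       [ 0.49175703, -0.71518754, -0.49667072]]), 't': array([0.37765437, 0.19437877, 0.98878738])}
wrist {'camera_matrix': array([[360.32178057,   0.        , 321.57591518],
       [  0.        , 360.32178057, 198.98749509],
       [  0.        ,   0.        ,   1.        ]]), 'R': array([[ 9.99994080e-01,  8.17318116e-04, -3.34257650e-03],
       [ 1.70134625e-03, -9.61780174e-01,  2.73817463e-01],
       [-2.99102784e-03, -2.73821528e-01, -9.61775870e-01]]), 't': array([-0.674149  , -0.03666364,  0.38116514])}
```

View pics/scene0.png

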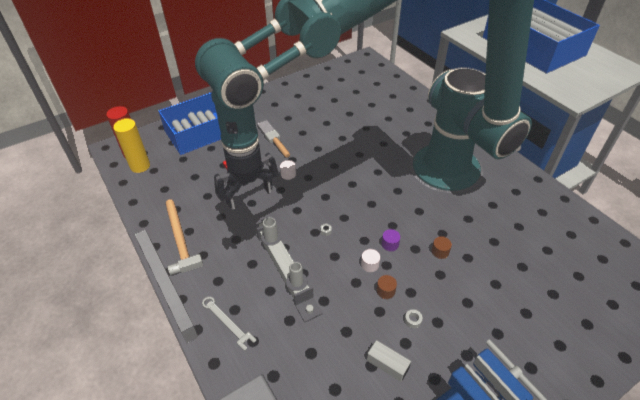

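View pics/side0.png

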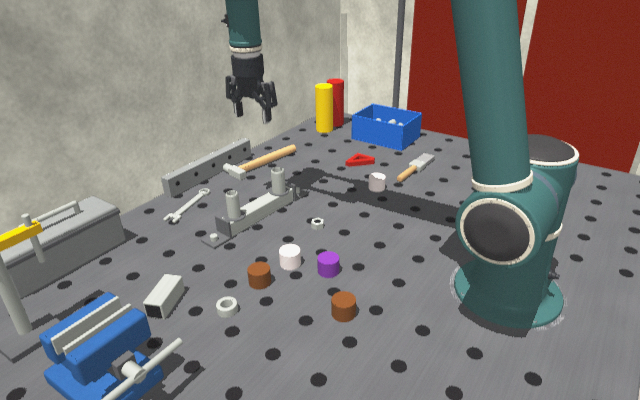

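Scene: caps at about (288,165) and (371,254), with tube tops at (269,221) and (296,266). Side: caps at (377,177) and (290,250), with tube tops at (278,172) and (232,195).

```bash
cat > h.py <<'E'
from workcell import *
import numpy as np, cv2
def ray(n,px,z,m=None):
    m=m or camera_model(n);R=np.array(m["R"]);t=np.array(m["t"])
    d=R.T@np.linalg.solve(m["camera_matrix"],[px[0],px[1],1.]);c=-R.T@t
    return c+d*(z-c[2])/d[2]
E
python3 - <<'E'
from h import *
for k,z,a,b in [("A",.038,(288,165),(377,177)),("B",.038,(371,254),(290,250)),("R",.105,(269,221),(278,172)),("L",.105,(296,266),(232,195)),("nut",.016,(326,228),(317,223)),
 ("purple",.038,(391,235),(328,258)),("brownN",.038,(387,283),(259,268)),("magnet",.016,(228,162),(360,160)),("brush",.02,(275,140),(415,167))]:
    print(k,ray("scene",a,z).round(3),ray("side",b,z).round(3))
E
```

```text
A [ 0.442 -0.248  0.038] [ 0.443 -0.246  0.038]
B [0.431 0.169 0.038] [0.435 0.172 0.038]
R [ 0.624 -0.025  0.105] [ 0.616 -0.015  0.105]
L [0.637 0.136 0.105] [0.631 0.142 0.105]
nut [0.472 0.015 0.016] [0.468 0.02  0.016]
purple [0.347 0.148 0.038] [0.347 0.15  0.038]
brownN [0.451 0.263 0.038] [0.451 0.259 0.038]
magnet [ 0.586 -0.388  0.016] [ 0.565 -0.359  0.016]
brush [ 0.408 -0.397  0.02 ] [ 0.393 -0.398  0.02 ]
```

```bash
python3 - <<'E'
from h import *
cv2.imwrite("pics/w0.png",read_camera("wrist"))
E
python3 -m crank '[[[2.1,-3,0.6,0,0,0],[2.1,-3,0.6,0,0,0],[2.1,-3,0.6,0,0,0],[2.1,-3,0.6,0,0,0],[2.1,-3,0.6,0,0,0],[2.1,-3,0.6,0,0,0],[2.1,-3,0.6,0,0,0],[2.1,-3,0.6,0,0,0]]]'
python3 -m crank '[[[0,0,0,0,0,0.112],[0,0,0,0,0,0.112],[0,0,0,0,0,0.112],[0,0,0,0,0,0.112],[0,0,0,0,0,0.112],[0,0,0,0,0,0.112],[0,0,0,0,0,0.112],[0,0,0,0,0,0]]]' 7
python3 - <<'E'
from h import *
m=camera_model("wrist");print(m)
cv2.imwrite("pics/w1.png",read_camera("wrist"))
import pickle;pickle.dump(m,open("m1.pkl","wb"))
E
```

```text
time: 0.82
tool_pos: [0.4332, 0.1686, 0.1827]
tcp_rot: [-2.222, -2.221, 0.0]
wrist_force: [-0.1, 1.0, 0.0]
width: 0.999
grip_force: 0.0
time: 1.48
tool_pos: [0.4347, 0.1679, 0.183]
tcp_rot: [-2.903, -1.2, 0.001]
wrist_force: [-0.7, -0.3, -0.3]
width: 0.817
grip_force: 0.0
{'camera_matrix': array([[360.32178057,   0.        , 321.57591518],
       [  0.        , 360.32178057, 198.98749509],
       [  0.        ,   0.        ,   1.        ]]), 'R': array([[ 7.06783896e-01, -7.07429461e-01, -2.86005878e-04],
       [-6.80129516e-01, -6.79619981e-01,  2.74846362e-01],
       [-1.94628789e-01, -1.94062462e-01, -9.61488115e-01]]), 't': array([-0.18859057,  0.38719872,  0.45115874])}
```

View pics/w0.png

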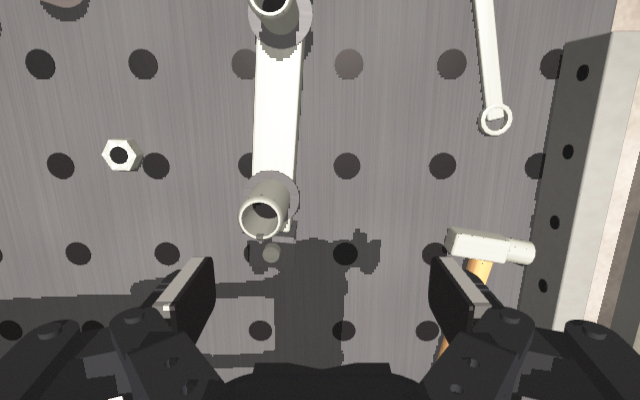

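View pics/w1.png

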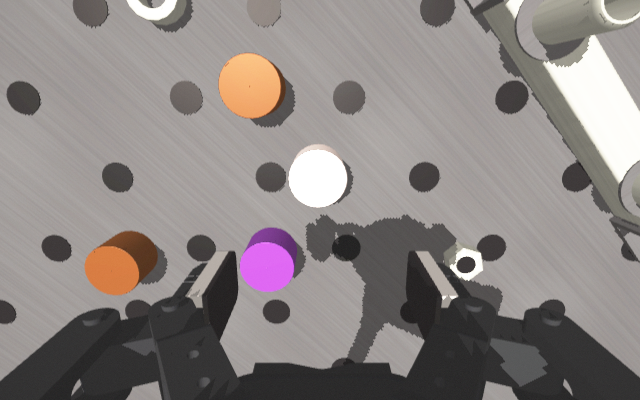

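w1: the cap's top is centred at (318,179). w0: the right tube's top ring is near (262,215), and I'll enlarge that.

Run:
```python
from h import *
import pickle
m=pickle.load(open("m1.pkl","rb"))
p=ray("wrist",(318,179),.038,m);s=read_state();R=cv2.Rodrigues(s["tcp_rot"])[0]
print(p,R.T@(p-s["tool_pos"])*100)
im=cv2.imread("pics/w0.png")[165:265,210:310]
cv2.imwrite("pics/c0.png",cv2.resize(im,(600,600),interpolation=cv2.INTER_CUBIC))
```

```text
[0.43589447 0.17305093 0.038     ] [ 0.44886472 -0.27771293 14.50571265]
```

View pics/c0.png

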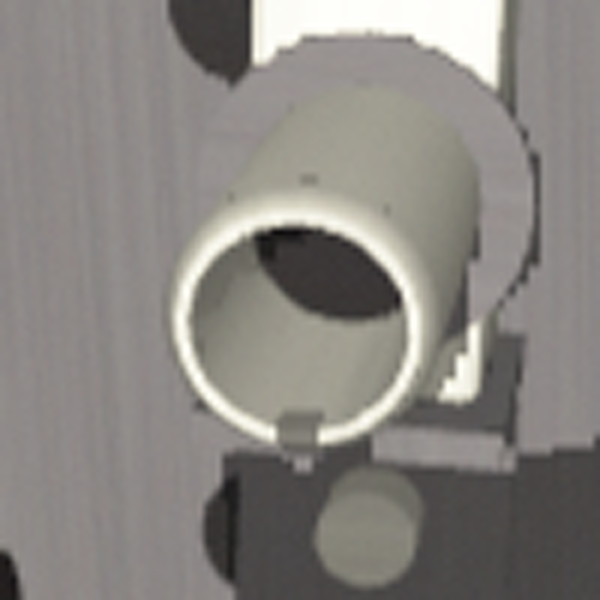

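```bash
python3 -m crank '[[[0.45,-0.3,3.0,0,0,0],[0,0,3.5,0,0,0],[0,0,3.5,0,0,0],[0,0,3.5,0,0,0],[0,0,3.5,0,0,0],[0,0,0.5,0,0,0],[0,0,0,0,0,0],[0,0,0,0,0,0]]]' 7
python3 -m crank '[[[0,0,0,0,0,0],[0,0,0,0,0,0],[0,0,0,0,0,0],[0,0,0,0,0,0],[0,0,0,0,0,0],[0,0,0,0,0,0],[0,0,0,0,0,0],[0,0,0,0,0,0]]]' 4 30
```

```text
time: 2.2
tool_pos: [0.4367, 0.1735, 0.0091]
tcp_rot: [2.901, 1.206, 0.001]
wrist_force: [1.6, 0.2, 0.4]
width: 0.817
grip_force: 0.0
time: 2.87
tool_pos: [0.4385, 0.1742, 0.011]
tcp_rot: [2.901, 1.205, 0.008]
wrist_force: [-1.2, -0.2, 6.6]
width: 0.551
grip_force: 30.6
```

```bash
python3 -m crank '[[[0,0,0,0,0,0],[0,0,0,0,0,0],[0,0,0,0,0,0],[0,0,0,0,0,-0.12],[0,0,0,0,0,-0.12],[0,0,0,0,0,-0.12],[0,0,0,0,0,-0.12],[0,0,0,0,0,-0.12]]]' 6.4
python3 -m crank '[[[0,0,0,0,0,-0.12],[0,0,0,0,0,-0.12],[0,0,0,0,0,-0.12],[0,0,0,0,0,-0.12],[0,0,0,0,0,-0.12],[0,0,0,0,0,-0.12],[0,0,0,0,0,-0.12],[0,0,0,0,0,-0.12]]]'
python3 -m crank '[[[0,0,0,0,0,0],[0,0,0,0,0,0],[0,0,0,0,0,0],[0,0,0,0,0,0],[0,0,0,0,0,0],[0,0,0,0,0,0],[0,0,0,0,0,0],[0,0,0,0,0,0]]]' 4 40
python3 -m crank '[[[0,0,-3,0,0,0],[0,0,-3,0,0,0],[0,0,-3,0,0,0],[0,0,-3,0,0,0],[0,0,-3,0,0,0],[0,0,-3,0,0,0],[0,0,0,0,0,0],[0,0,0,0,0,0]]]'
python3 - <<'E'
from h import *
import pickle
m0=dict(camera_matrix=camera_model("wrist")["camera_matrix"],R=np.array([[ 9.99994080e-01,  8.17318116e-04, -3.34257650e-03],[ 1.70134625e-03, -9.61780174e-01,  2.73817463e-01],[-2.99102784e-03, -2.73821528e-01, -9.61775870e-01]]),t=np.array([-0.674149  , -0.03666364,  0.38116514]))
print("R tube",ray("wrist",(259.7,218.2),.105,m0))
s=read_state();R=cv2.Rodrigues(s["tcp_rot"])[0];print(R)
# pose above left tube, in tool axes
for d in ([.634,.139],):
  print(R.T@(np.array([*d,s["tool_pos"][2]])-s["tool_pos"])*100)
E
```

```text
time: 3.53
tool_pos: [0.4359, 0.1732, 0.0082]
tcp_rot: [-2.41, -2.015, 0.0]
wrist_force: [0.0, 0.4, -0.6]
width: 0.747
grip_force: 0.0
time: 4.2
tool_pos: [0.4359, 0.1732, 0.0082]
tcp_rot: [-1.207, -2.9, 0.0]
wrist_force: [0.3, 0.5, -0.7]
width: 0.75
grip_force: 0.0
time: 4.87
tool_pos: [0.4362, 0.1734, 0.0085]
tcp_rot: [1.216, 2.896, 0.0]
wrist_force: [-0.8, -0.2, 3.1]
width: 0.547
grip_force: 41.3
time: 5.53
tool_pos: [0.4373, 0.1737, 0.19]
tcp_rot: [1.215, 2.894, 0.004]
wrist_force: [0.3, 0.9, -1.8]
width: 0.542
grip_force: 41.7
R tube [ 0.62565366 -0.02289725  0.105     ]
[[-0.70033477  0.71380378  0.00392005]
 [ 0.71381226  0.70033587  0.00131542]
 [-0.0018064   0.00371941 -0.99999145]]
[-16.2539322   11.60856548   0.07253885]
```

```bash
python3 -m crank '[[[0,0,0,0,0,0.112],[0,0,0,0,0,0.112],[0,0,0,0,0,0.112],[0,0,0,0,0,0.112],[0,0,0,0,0,0.112],[0,0,0,0,0,0.112],[0,0,0,0,0,0.115],[0,0,0,0,0,0]]]'
python3 -m crank '[[[-1.9,3.25,0,0,0,0],[-1.9,3.25,0,0,0,0],[-1.9,3.25,0,0,0,0],[-1.9,3.25,0,0,0,0],[-1.9,3.25,0,0,0,0],[-1.9,3.25,0,0,0,0],[0,0,0,0,0,0],[0,0,0,0,0,0]]]'
python3 - <<'E'
from h import *
import pickle
m=camera_model("wrist");im=read_camera("wrist")
pickle.dump(m,open("m2.pkl","wb"));cv2.imwrite("pics/w2.png",im)
E
```

```text
time: 6.2
tool_pos: [0.4343, 0.1727, 0.1854]
tcp_rot: [-2.235, -2.204, 0.007]
wrist_force: [0.5, 0.2, -0.6]
width: 0.549
grip_force: 41.7
time: 6.87
tool_pos: [0.6299, 0.0557, 0.1854]
tcp_rot: [-2.231, -2.208, 0.005]
wrist_force: [-0.3, -0.3, -1.1]
width: 0.545
grip_force: 41.9
```

View pics/w2.png

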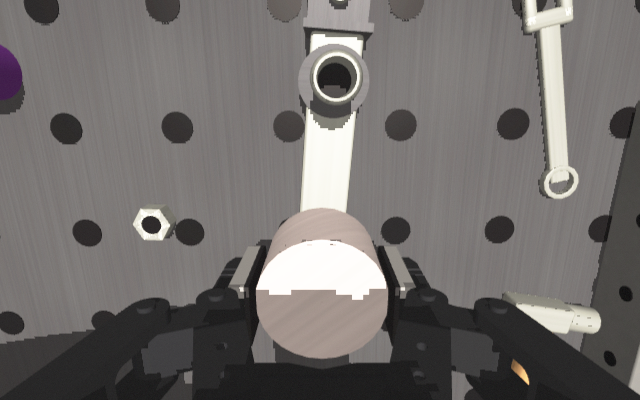

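w2: the left tube's ring is at about (336,77), and the held cap's top is at about (321,298). I'll refine both numerically.

Run:
```python
from h import *
import pickle
m2=pickle.load(open("m2.pkl","rb"))
m0=dict(camera_matrix=m2["camera_matrix"],R=np.array([[ 9.99994080e-01,  8.17318116e-04, -3.34257650e-03],[ 1.70134625e-03, -9.61780174e-01,  2.73817463e-01],[-2.99102784e-03, -2.73821528e-01, -9.61775870e-01]]),t=np.array([-0.674149  , -0.03666364,  0.38116514]))
for f,m,(x,y) in [("w0",m0,(260,218)),("w2",m2,(336,77))]:
    g=cv2.cvtColor(cv2.imread(f"pics/{f}.png"),6).astype(float)
    # radial profile on the plane z=.105, circle fit iteratively to outer edge of bright rim
    R=np.array(m["R"]);t=np.array(m["t"]);K=m["camera_matrix"]
    c=ray("wrist",(x,y),.105,m)
    for it in range(6):
        A=np.linspace(0,2*np.pi,72,endpoint=False);rs=np.arange(.008,.022,.0002);P=[];I=[]
        prof=[]
        for a in A:
            X=c+np.outer(rs,[np.cos(a),np.sin(a),0]);q=K@(R@X.T+t[:,None]);q=(q[:2]/q[2]).astype(np.float32)
            v=cv2.remap(g.astype(np.float32),q[0][None],q[1][None],1)[0];prof.append(v)
            i=np.argmax(np.gradient(v)); P.append(c[:2]+rs[i]*np.array([np.cos(a),np.sin(a)]))
        P=np.array(P,np.float32)*1000
        (cx,cy),r=np.median(P,0),0
        B=np.c_[2*P,np.ones(len(P))];w=np.ones(len(P))
        for k in range(10):
            s=np.linalg.lstsq(B*w[:,None],(P**2).sum(1)*w,rcond=None)[0];r=np.sqrt(s[2]+s[0]**2+s[1]**2)
            e=np.abs(np.hypot(*(P-s[:2]).T)-r);w=1/(1+(e/.5)**2)
        c=np.array([s[0]/1e3,s[1]/1e3,.105])
    print(f,c,"inner r mm",r,np.median(e)); print(np.median(prof,0)[::3].round())
st=read_state()
p=ray("wrist",(321,298),st["tool_pos"][2]+.030,m2);print("cap",p,st["tool_pos"])
```

```text
w0 [ 0.62534768 -0.02394549  0.105     ] inner r mm 14.31838876707839 0.1060044458611813
[138. 136. 135. 134. 132. 130. 127. 118. 115. 115. 139. 199. 235. 231.
 193. 156. 140. 138. 140. 140. 140. 139. 139. 139.]
w2 [0.63951144 0.13634245 0.105     ] inner r mm 11.886823580033091 0.10117953680042469
[ 55.  80.  82.  82.  89.  90. 119. 222. 250. 234. 168. 131. 119. 132.
 151. 153. 153. 151. 151. 150. 149. 148. 138. 125.]
cap [0.63047051 0.05615769 0.2156488 ] [0.62877038 0.05659128 0.1856488 ]
```

The rim radii show the right tube is the 37 mm one and the left the 32 mm one. I'll try this cap on the right tube, where the 34 mm bore would stop.

```bash
python3 -m crank '[[[-2.7,-0.14,0,0,0,0],[-2.7,-0.14,0,0,0,0],[-2.6,-0.14,0,0,0,0],[0,0,2,0,0,0],[0,0,2,0,0,0],[0,0,1.8,0,0,0],[0,0,0,0,0,0],[0,0,0,0,0,0]]]'
python3 - <<'E'
from h import *
for i in range(3): s=read_state();print(s["tool_pos"].round(4),s["wrist_force"].round(1),s["tcp_rot"].round(3));read_camera("wrist")
cv2.imwrite("pics/w3.png",read_camera("wrist"))
s=read_camera("side");cv2.imwrite("pics/s3.png",cv2.resize(s[100:260,170:370],(800,640))[:600])
E
```

```text
time: 7.58
tool_pos: [0.6221, -0.0217, 0.1285]
tcp_rot: [-2.229, -2.209, 0.005]
wrist_force: [-0.2, 1.0, -0.4]
width: 0.546
grip_force: 41.9
[ 0.6221 -0.0217  0.1285] [-0.2  1.  -0.4] [-2.229 -2.209  0.005]
[ 0.6237 -0.0219  0.1301] [-0.4  0.6 -1. ] [-2.231e+00 -2.210e+00  1.000e-03]
[ 0.6247 -0.0221  0.1312] [-0.3  1.3 -0.4] [2.231e+00 2.210e+00 1.000e-03]
```

View pics/s3.png

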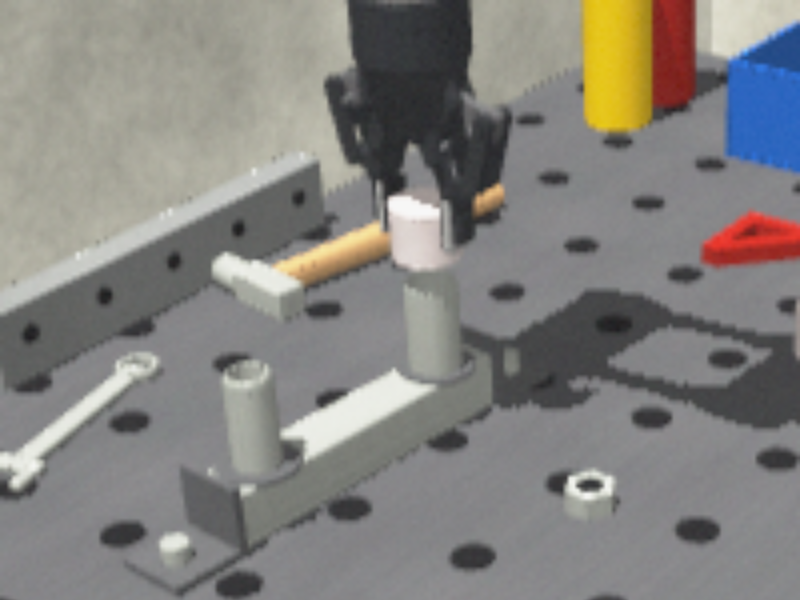

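```bash
python3 -m crank '[[[0,0,0.4,0,0,0],[0,0,0.4,0,0,0],[0,0,0.4,0,0,0],[0,0,0.3,0,0,0],[0,0,0,0,0,0]]]'
python3 -m crank '[[[0,0,0.3,0,0,0],[0,0,0.3,0,0,0],[0,0,0,0,0,0],[0,0,0,0,0,0]]]'
python3 -m crank '[[[0,0,0.3,0,0,0],[0,0,0,0,0,0],[0,0,0,0,0,0]]]'
```

```text
time: 8.25
tool_pos: [0.6238, -0.0228, 0.1139]
tcp_rot: [-2.233, -2.208, 0.002]
wrist_force: [0.4, 0.1, -0.4]
width: 0.548
grip_force: 41.9
time: 8.58
tool_pos: [0.6253, -0.0227, 0.111]
tcp_rot: [2.233, 2.209, 0.002]
wrist_force: [-2.9, 0.0, 7.1]
width: 0.545
grip_force: 42.8
time: 8.83
tool_pos: [0.6256, -0.0227, 0.1108]
tcp_rot: [2.233, 2.208, 0.002]
wrist_force: [-8.0, 0.8, 18.8]
width: 0.544
grip_force: 43.9
```

```bash
python3 -m crank '[[[0,-0.1,0,0,0,0],[0,0,0,0,0,0],[0,0,0,0,0,0]]]'
python3 -m crank '[[[0,-0.1,0,0,0,0],[0,0,0,0,0,0],[0,0,0,0,0,0]]]'
```

```text
time: 9.08
tool_pos: [0.6255, -0.0227, 0.1108]
tcp_rot: [2.232, 2.207, 0.004]
wrist_force: [-6.3, 0.8, 17.4]
width: 0.545
grip_force: 43.5
time: 9.33
tool_pos: [0.6254, -0.0227, 0.1108]
tcp_rot: [2.231, 2.206, 0.007]
wrist_force: [-3.1, 1.0, 15.1]
width: 0.546
grip_force: 43.3
```

```bash
python3 -m crank '[[[0,-0.1,0,0,0,0],[0,0,0,0,0,0],[0,0,0.1,0,0,0],[0,0,0,0,0,0]]]'
python3 -m crank '[[[-0.1,0,0,0,0,0],[0.2,0,0.1,0,0,0],[0,0,0,0,0,0],[-0.1,0,0,0,0,0],[0,0,0,0,0,0]]]'
```

```text
time: 9.67
tool_pos: [0.6253, -0.0227, 0.1108]
tcp_rot: [2.23, 2.205, 0.009]
wrist_force: [-3.0, 1.3, 18.1]
width: 0.549
grip_force: 43.8
time: 10.08
tool_pos: [0.6254, -0.0227, 0.1107]
tcp_rot: [2.23, 2.205, 0.009]
wrist_force: [-4.2, 1.4, 22.5]
width: 0.545
grip_force: 44.1
```

It is seated on the chamfer, captured sideways and stopped about 2 mm down, so this is the 34 mm bore. It goes on the left tube.

```bash
python3 -m crank '[[[0,0,-1,0,0,0],[0,0,-1.5,0,0,0],[0,0,-0.5,0,0,0],[0,0,0,0,0,0],[0,0,0,0,0,0],[0,0,0,0,0,0]]]'
python3 -m crank '[[[4,0.3,0,0,0,0],[4,0.3,0,0,0,0],[4,0.3,0,0,0,0],[3.96,0.33,0,0,0,0],[0,0,0,0,0,0],[0,0,0,0,0,0],[0,0,0,0,0,0]]]'
```

```text
time: 10.58
tool_pos: [0.621, -0.0227, 0.1331]
tcp_rot: [-2.233, -2.208, 0.002]
wrist_force: [-0.2, 0.6, -0.3]
width: 0.547
grip_force: 42.0
time: 11.17
tool_pos: [0.6349, 0.1367, 0.1329]
tcp_rot: [-2.232, -2.21, 0.004]
wrist_force: [-0.3, 0.5, -1.8]
width: 0.546
grip_force: 42.0
```

```bash
python3 -m crank '[[[0,0.45,0,0,0,0],[0,0,0.7,0,0,0],[0,0,0.7,0,0,0],[0,0,0.6,0,0,0],[0,0,0.3,0,0,0],[0,0,0.3,0,0,0],[0,0,0,0,0,0],[0,0,0,0,0,0]]]'
python3 -m crank '[[[0,0,0.3,0,0,0],[0,0,0.2,0,0,0],[0,0,0,0,0,0],[0,0,0,0,0,0]]]'
```

```text
time: 11.83
tool_pos: [0.64, 0.1365, 0.108]
tcp_rot: [-2.234, -2.209, 0.001]
wrist_force: [0.3, 0.1, -1.4]
width: 0.548
grip_force: 42.2
time: 12.17
tool_pos: [0.6401, 0.1367, 0.1031]
tcp_rot: [-2.233, -2.209, 0.0]
wrist_force: [-0.9, -0.4, -1.6]
width: 0.548
grip_force: 42.2
```

```bash
python3 -m crank '[[[0,0,0.4,0,0,0],[0,0,0.4,0,0,0],[0,0,0.3,0,0,0],[0,0,0,0,0,0],[0,0,0,0,0,0]]]'
python3 -m crank '[[[0,0,0.2,0,0,0],[0,0,0.1,0,0,0],[0,0,0,0,0,0],[0,0,0,0,0,0]]]'
```

```text
time: 12.58
tool_pos: [0.6401, 0.1367, 0.0917]
tcp_rot: [-2.233, -2.209, 0.001]
wrist_force: [-1.6, -0.0, -1.9]
width: 0.543
grip_force: 42.2
time: 12.92
tool_pos: [0.6401, 0.1367, 0.0915]
tcp_rot: [-2.233, -2.209, 0.0]
wrist_force: [-7.3, -0.3, 9.9]
width: 0.548
grip_force: 43.3
```

```bash
python3 -m crank '[[[0,0,0,0,0,0],[0,0,0,0,0,0],[0,0,0,0,0,0],[0,0,0,0,0,0],[0,0,-2.5,0,0,0],[0,0,-3,0,0,0],[0,0,-3,0,0,0],[0,0,-1,0,0,0]]]' 8
python3 -m crank '[[[-3.2,-1.58,0,0,0,0],[-3.2,-1.58,0,0,0,0],[-3.2,-1.58,0,0,0,0],[-3.2,-1.58,0,0,0,0],[-3.2,-1.58,0,0,0,0],[-3.2,-1.58,0,0,0,0],[-3.2,-1.58,0,0,0,0],[-3.2,-1.58,0,0,0,0]]]'
python3 -m crank '[[[-3.2,-1.58,0,0,0,0],[-3.2,-1.58,0,0,0,0],[-3.2,-1.58,0,0,0,0],[-3.1,-1.58,0,0,0,0],[0,0,0,0,0,0],[0,0,0,0,0,0]]]'
python3 - <<'E'
from h import *
s=read_state();R=cv2.Rodrigues(s["tcp_rot"])[0];print(R.T@(np.array([.4455,-.244,.008])-s["tool_pos"])*100)
m=camera_model("wrist");cv2.imwrite("pics/w4.png",read_camera("wrist"))
c=read_camera("side")
print(m)
E
```

```text
time: 13.58
tool_pos: [0.6432, 0.137, 0.1895]
tcp_rot: [2.23, 2.206, 0.01]
wrist_force: [0.7, 0.8, 1.3]
width: 0.937
grip_force: 0.0
time: 14.25
tool_pos: [0.5099, -0.1193, 0.1837]
tcp_rot: [2.233, 2.21, -0.0]
wrist_force: [0.3, -0.2, 0.0]
width: 0.935
grip_force: 0.0
time: 14.75
tool_pos: [0.4455, -0.2456, 0.1838]
tcp_rot: [-2.238, -2.204, -0.0]
wrist_force: [0.5, 0.3, 0.5]
width: 0.937
grip_force: 0.0
[1.57588485e-01 2.64993092e-03 1.75751670e+01]
{'camera_matrix': array([[360.32178057,   0.        , 321.57591518],
       [  0.        , 360.32178057, 198.98749509],
       [  0.        ,   0.        ,   1.        ]]), 'R': array([[ 0.99989767, -0.01422467, -0.00151612],
       [-0.01326709, -0.9617485 ,  0.27361253],
       [-0.00535017, -0.27356442, -0.9618388 ]]), 't': array([-0.44928444, -0.25314355,  0.26982076])}
```

View pics/w4.png

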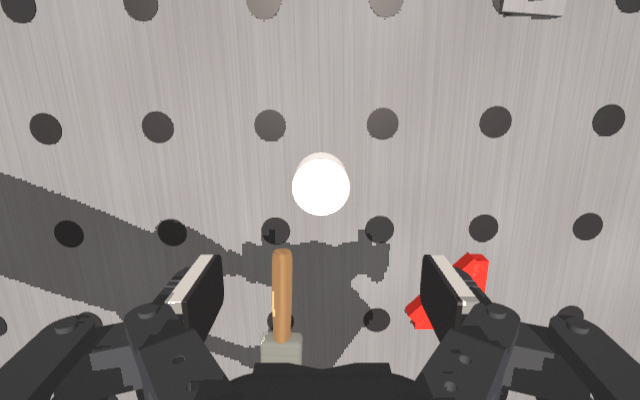

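```bash
python3 -m crank '[[[-0.1,-0.1,3.5,0,0,0],[0,0,3.5,0,0,0],[0,0,3.5,0,0,0],[0,0,3.5,0,0,0],[0,0,3.0,0,0,0],[0,0,0.5,0,0,0],[0,0,0,0,0,0],[0,0,0,0,0,0]]]' 7
python3 -m crank '[[[0,0,0,0,0,0],[0,0,0,0,0,0],[0,0,0,0,0,0],[0,0,0,0,0,0],[0,0,0,0,0,0],[0,0,0,0,0,0],[0,0,0,0,0,0],[0,0,0,0,0,0]]]' 4 30
python3 -m crank '[[[0,0,0,0,0,0],[0,0,0,0,0,0],[0,0,0,0,0,0],[0,0,0,0,0,0.12],[0,0,0,0,0,0.12],[0,0,0,0,0,0.12],[0,0,0,0,0,0.12],[0,0,0,0,0,0.12]]]' 6.4
python3 -m crank '[[[0,0,0,0,0,0.12],[0,0,0,0,0,0.12],[0,0,0,0,0,0.12],[0,0,0,0,0,0.12],[0,0,0,0,0,0]]]'
python3 -m crank '[[[0,0,0,0,0,0],[0,0,0,0,0,0],[0,0,0,0,0,0],[0,0,0,0,0,0],[0,0,0,0,0,0],[0,0,0,0,0,0],[0,0,0,0,0,0],[0,0,0,0,0,0]]]' 4 40
```

```text
time: 15.52
tool_pos: [0.4466, -0.2447, 0.01]
tcp_rot: [2.231, 2.211, 0.0]
wrist_force: [0.7, -0.3, -0.3]
width: 0.816
grip_force: 0.0
time: 16.18
tool_pos: [0.4475, -0.2462, 0.0119]
tcp_rot: [2.231, 2.206, 0.002]
wrist_force: [-0.7, 1.4, 6.6]
width: 0.549
grip_force: 30.7
time: 16.85
tool_pos: [0.4453, -0.2453, 0.0092]
tcp_rot: [-2.791, -1.442, 0.0]
wrist_force: [-0.8, -0.4, 0.1]
width: 0.748
grip_force: 0.0
time: 17.27
tool_pos: [0.4453, -0.2452, 0.0092]
tcp_rot: [-3.053, -0.742, 0.0]
wrist_force: [0.2, 0.4, 0.0]
width: 0.751
grip_force: 0.0
time: 17.93
tool_pos: [0.4458, -0.2456, 0.0097]
tcp_rot: [3.051, 0.747, 0.001]
wrist_force: [-0.6, -1.2, 5.8]
width: 0.546
grip_force: 41.1
```

Lift, turn back, then compute the move to the right tube.

```bash
python3 -m crank '[[[0,0,-3,0,0,0],[0,0,-3.5,0,0,0],[0,0,-3.5,0,0,0],[0,0,-3,0,0,0],[0,0,-2,0,0,-0.12],[0,0,0,0,0,-0.12],[0,0,0,0,0,-0.12],[0,0,0,0,0,-0.12]]]'
python3 -m crank '[[[0,0,0,0,0,-0.12],[0,0,0,0,0,-0.12],[0,0,0,0,0,-0.12],[0,0,0,0,0,-0.12],[0,0,0,0,0,-0.12],[0,0,0,0,0,0],[0,0,0,0,0,0]]]'
python3 - <<'E'
from h import *
s=read_state();R=cv2.Rodrigues(s["tcp_rot"])[0];print(R.T@(np.array([.6254,-.0227,.135])-s["tool_pos"])*100)
E
```

```text
time: 18.6
tool_pos: [0.445, -0.2447, 0.1589]
tcp_rot: [-2.781, -1.458, 0.0]
wrist_force: [0.1, 0.1, -0.5]
width: 0.544
grip_force: 41.8
time: 19.18
tool_pos: [0.4447, -0.2446, 0.1582]
tcp_rot: [-2.236, -2.204, 0.0]
wrist_force: [0.1, 0.7, -1.0]
width: 0.55
grip_force: 41.8
[22.4413311  17.75412589  2.31713746]
```

```bash
python3 -m crank '[[[2.8,2.2,0,0,0,0],[2.8,2.2,0,0,0,0],[2.8,2.2,0,0,0,0],[2.8,2.2,0,0,0,0],[2.8,2.2,0,0,0,0],[2.8,2.2,0,0,0,0],[2.8,2.2,0,0,0,0],[2.8,2.2,0,0,0,0]]]'
python3 -m crank '[[[0,0.1,1,0,0,0],[0,0,1.3,0,0,0],[0,0,0,0,0,0],[0,0,0,0,0,0],[0,0,0,0,0,0],[0,0,0,0,0,0]]]'
python3 - <<'E'
from h import *
s=read_state();R=cv2.Rodrigues(s["tcp_rot"])[0];print(R.T@(np.array([.6254,-.0227,.0915])-s["tool_pos"])*100)
E
```

```text
time: 19.85
tool_pos: [0.6243, -0.0215, 0.1586]
tcp_rot: [-2.237, -2.205, 0.001]
wrist_force: [0.5, -0.9, -1.1]
width: 0.548
grip_force: 41.9
time: 20.35
tool_pos: [0.6245, -0.0243, 0.1366]
tcp_rot: [2.236, 2.207, 0.0]
wrist_force: [-0.3, 0.2, -1.8]
width: 0.55
grip_force: 42.0
[0.16089616 0.08826248 4.50673617]
```

```bash
python3 -m crank '[[[0.1,0.1,0,0,0,0],[0,0,0.8,0,0,0],[0,0,0.8,0,0,0],[0,0,0.5,0,0,0],[0,0,0.3,0,0,0],[0,0,0.3,0,0,0],[0,0,0,0,0,0],[0,0,0,0,0,0]]]'
python3 -m crank '[[[0,0,0.3,0,0,0],[0,0,0.2,0,0,0],[0,0,0,0,0,0],[0,0,0,0,0,0]]]'
```

```text
time: 21.02
tool_pos: [0.6256, -0.0224, 0.1088]
tcp_rot: [-2.233, -2.209, 0.001]
wrist_force: [-0.5, -0.8, -2.3]
width: 0.548
grip_force: 42.1
time: 21.35
tool_pos: [0.6258, -0.0224, 0.104]
tcp_rot: [2.234, 2.209, -0.001]
wrist_force: [0.7, -1.6, -2.6]
width: 0.549
grip_force: 42.1
```

It is sliding down freely, below the 2 mm stop.

```bash
python3 -m crank '[[[0,0,0.4,0,0,0],[0,0,0.4,0,0,0],[0,0,0.3,0,0,0],[0,0,0.1,0,0,0],[0,0,0,0,0,0],[0,0,0,0,0,0]]]'
python3 -m crank '[[[0,0,0.2,0,0,0],[0,0,0,0,0,0],[0,0,0,0,0,0]]]'
```

```text
time: 21.85
tool_pos: [0.6258, -0.0225, 0.0927]
tcp_rot: [2.234, 2.209, -0.001]
wrist_force: [-4.0, -2.9, 4.3]
width: 0.55
grip_force: 42.6
time: 22.1
tool_pos: [0.6258, -0.0225, 0.0927]
tcp_rot: [2.233, 2.209, -0.001]
wrist_force: [-9.0, -2.4, 12.7]
width: 0.547
grip_force: 43.3
```

Home at the same depth as the other cap. Release, retreat and check.

```bash
python3 -m crank '[[[0,0,0,0,0,0],[0,0,0,0,0,0],[0,0,0,0,0,0],[0,0,0,0,0,0],[0,0,-2.5,0,0,0],[0,0,-3,0,0,0],[0,0,-3.5,0,0,0],[0,0,-3.5,0,0,0]]]' 8
python3 -m crank '[[[0,0,-2,0,0,0],[0,0,0,0,0,0],[0,0,0,0,0,0]]]'
python3 - <<'E'
from h import *
s=read_camera("side");cv2.imwrite("pics/s5.png",cv2.resize(s[130:270,150:350],(800,560)))
E
```

```text
time: 22.77
tool_pos: [0.6253, -0.0218, 0.2153]
tcp_rot: [-2.232, -2.208, 0.002]
wrist_force: [0.1, -0.4, -1.0]
width: 0.937
grip_force: 0.0
time: 23.02
tool_pos: [0.6273, -0.0221, 0.2372]
tcp_rot: [2.231, 2.207, 0.005]
wrist_force: [-0.7, -0.0, 0.1]
width: 0.935
grip_force: 0.0
```

View pics/s5.png

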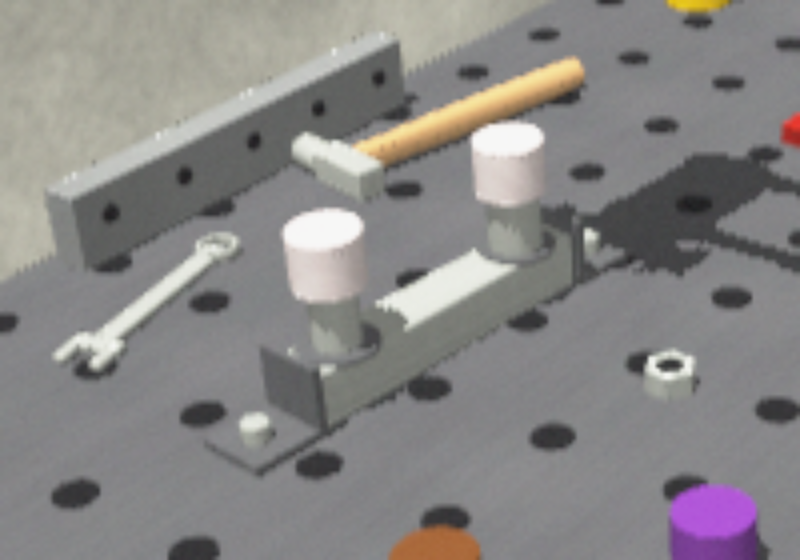

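Both caps sit upright and fully home on the tubes (crop (325,255) and (508,165)), and the gripper is clear.

```bash
python3 -c "
from workcell import *
print(finish_job())"
```

```text
the job is handed in; nothing more can be done
None
```

I fitted both caps fully home, the 34 mm bore on the left (32 mm) tube and the 39 mm bore on the right (37 mm) tube, and handed the job in at about 23 s; the hand-in returned no verdict.

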